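# Hang the orange dinosaur in the gap on the lost-property rail

### The arm

A 7-joint arm with a two-finger parallel gripper is mounted at the origin on the work surface. World frame = base frame: x ahead of the robot, y to its left, z up, the work surface at z = 0. Lengths are in m, angles in rad, forces in N, time in s.
With the tool pointing down it reaches from about 0.4 to 0.9 m from the base axis. Payload 5.5 kg.
Tool frame: the origin (TCP) lies midway between the tips of the shut fingers; the grasp point (between the pads) lies 19 mm behind it; z points along the fingers, y is the line along which they close (so a half turn about z gives the same grasp; the last joint's range is limited). The gripper opens to 85 mm and grips with 20 to 120 N. Pads are 22 mm wide; open, the fingers measure 114 mm over their backs; the gripper's body (76 mm by 85 mm) begins 54 mm behind the grasp point. The pads swing forward as they close: fully open they stand 13 mm farther back than shut.
Start: joints at [-0.867, 0.501, -0.427, 1.55, 0.221, 1.138, -0.21], TCP at [0.277, 0.588, 0.231] pointing down, gripper open.
Joint ranges: [-2.88, 2.88], [-0.31, 2.03], [-1.54, 1.56], [0.2, 2.42], [-1.41, 4.55], [0.19, 2.02], [-2.57, 2.57]. Speed limits (rad/s): [2.57, 2.57, 3.14, 3.14, 3.14, 3.14, 3.14].

### API

Orientations are given as a unit quaternion [x, y, z, w].
In Python, from station import env gives the robot as it stands.
- The arm moves only by the shell command python3 -m pendant 'ROWS' [FORCE]. ROWS is JSON, a list of rows, each a list of 7 numbers: the finger opening in mm, from 0 to 85.4, then the shift along the tool's x, y, z each as a share of 0.03 m, from -1 to 1, then the turn, a rotation vector about the tool's x, y, z each as a share of 2 pi rad, from -1 to 1. In form: [[jaw, dx, dy, dz, ax, ay, az], ...]. A call has 1 to 5 rows; each row shifts and turns the commanded pose from where the row before left it, along the tool's axes as they then stand; what a row does not reach is not made up. A row lasts 1/10 s, in which the tool goes at most 50 mm and 8.59 degrees, less where a joint would pass 70% of its speed; a pose out of reach is approached as far as the arm can. A call with a number of a shift or a turn outside -1 to 1 is refused whole. A call with a gripper value outside its range is refused whole. The fingers move at their own pace and stop on an object; FORCE is the grip in N (left out, the last holds). Time passes only in rows, so rows that do not move let the fingers close. It gives the time, the measured TCP pose, the force, the opening and the grip force at its end, in the units of the state.
- env.observe(): the state, without advancing time (a new reading comes with each control period).
- env.snapshot(name): name is "scene" or "top"; returns the picture (384x512x3 uint8, red, green, blue); there is no depth.
- env.get_calibration(name): a dict with "fovy" (degrees; the focal length in pixels is half the picture's height over the tangent of half this angle, whatever the lens; pixels are square), "cx", "cy" (the principal point, pixels), "eye" and "attitude" of the camera in the world. Camera axes: x right, y up, looking along -z (the intrinsics and any distortion apply to the point x, -y, -z); pixel columns grow to the right and rows downward; lengths in m; the calibration is good to about 2 mm. A picture is of the moment at which its call begins. get_calibration takes no time and is no camera call.
- env.hand_in(): hands the job in; it is judged then, once.
The state is a dict: "time": time; "joints": joint angles; "qvel": joint speeds; "effort": joint torques, N m; "eef_pos": TCP position; "tool_rot": TCP orientation; "contact_force": force on the tool from outside, world axes, zero at the start; "wrist_torque": the same for the moment, N m; "gripper_width": finger opening in m; "grip_force": force on a finger pad.
Only numpy, scipy, OpenCV 4.12 (cv2) and the standard library are available. Lean on these libraries where they do the work, as an engineer would, in place of code of your own. Each camera call takes 0.05 s, during which the arm holds its last target. There are 200 camera calls.

### The job

Pick up the orange hang-on dinosaur from the shelf and lower it from above on to the steel rail, into the gap between the blue elephant and the green frog, so that it sits astride the rail and hangs upright and freely by itself. Keep hold of it until it is down on the rail rather than dropping it, and leave the elephant and the frog hanging where they are.

Things in the scene. Friction and masses are not known exactly. Their poses are not given: they have to be found in the camera images.
- dinosaur: Glossy orange toy dinosaur, about 90 g, an upside-down U, standing on the shelf (leave the purple one). Origin: underside centre; z up. Belly plate x -31 to -17 mm, 44 wide (y); tail plate x 17 to 29, 30 wide; both z 0 to 80. The 34 mm opening between them takes the rail along y; its V roof peaks at z 90 mm over the origin, so it self-centres and hangs plumb. Either side may face the robot.
- dinosaur_neck (a point): Grip point on the orange dinosaur: 123 mm above its origin, inside its upright neck (26 mm in x, 22 mm in y, up to z 145 mm; the back below it peaks at z 102 mm). Axes as the dinosaur's. Grip from above, fingers closing along x on the two flat faces; the snout sticks out sideways to y = +25 mm at z 122 to 142 mm.
- elephant: Blue toy elephant, 90 g, hanging loose astride the rail: 50 mm wide along the rail, 62 mm front to back, trunk 15 mm more, 125 mm tall. Origin: centre of its underside, about 42 mm above the shelf; z up, y along the rail.
- frog: Green toy frog, 90 g, hanging loose astride the rail: 50 mm wide along the rail, 62 mm front to back, 122 mm tall. Origin: centre of its underside, about 42 mm above the shelf; z up, y along the rail. It hangs 124 to 150 mm from the elephant, centre to centre, in either order; the gap is between them.
- rail_mid (a point): Middle of the fixed steel rail, on the bar's axis 125 mm above the shelf: a level round bar 12 mm thick, 320 mm long, on two end posts; y runs along it, z up. The dinosaur seated on it has its origin 83 mm below this axis, 42 mm above the shelf.
Mind the look-alikes: they are no part of the job. There is more than one size of the dinosaur; the one meant has the size given above.

How it is judged:
On the way:
1. the orange dinosaur, still held, is down astride the rail between elephant and frog, within 16 mm of its hanging height (horizontal distance between dinosaur and elephant below 0.105 m and horizontal distance between dinosaur and frog below 0.105 m and z of dinosaur in the frame of rail_mid below -0.067 m and x of dinosaur in the frame of rail_mid between -0.018 and 0.018 m and contact force between the fingers and dinosaur above 0.5 N), for 0.1 s.
At the end, for the whole second after the job is handed in: The orange dinosaur hangs released, at rest, astride the rail between elephant and frog (within 105 mm of each), origin 70 to 95 mm below the rail axis and within 30 mm of it front to back, upright and in line within 17 degrees; elephant and frog moved under 30 mm (horizontal distance between dinosaur and elephant below 0.105 m and horizontal distance between dinosaur and frog below 0.105 m and z of dinosaur in the frame of rail_mid between -0.095 and -0.07 m and x of dinosaur in the frame of rail_mid between -0.03 and 0.03 m and angle between dinosaur's own z axis and vertical below 0.3 rad and angle between the y axis of dinosaur and the y axis of rail_mid, either way round below 0.3 rad and linear speed of dinosaur below 0.05 m/s and distance of each of elephant, frog from where it was at the start of the episode below 0.03 m); the robot touches nothing.
It fails at once if the elephant or the frog is shifted by more than 30 mm or knocked off the rail (distance of any of elephant, frog from where it was at the start of the episode above 0.03 m).
It also fails if it takes over 43 s, if anything falls off the work surface, if the arm or the gripper's body presses on something with over 40 N, if the wrist force passes 120 N, or if a joint passes its speed limit or range.

## Working session

There is one attempt and no reset: what is moved stays moved. The work goes in short steps, Python scripts to look and compute and a shell command to move; the robot and the scene stay as the last step left them, time stands still between calls to the robot, and variables do not carry over. Pictures are saved under pics/ and viewed, at most 10 in all, crops included, and the job is handed in when it is done.

```bash
ls; mkdir -p pics; python3 - <<'E'
from station import env
import cv2
for n in("scene","top"):
    cv2.imwrite(f"pics/{n}0.png",env.snapshot(n)[:,:,::-1]); print(env.get_calibration(n))
print(env.observe())
E
```

```text
pics
{'fovy': 49.91360078529672, 'cx': 259.6471725030965, 'cy': 190.5226538815278, 'eye': array([ 1.03380719, -0.47611916,  0.62611798]), 'attitude': array([0.40413979, 0.18158892, 0.34606696, 0.82700312])}
{'fovy': 53.90810644294042, 'cx': 259.17481043361335, 'cy': 190.62159721363963, 'eye': array([0.46681   , 0.00623412, 1.00172715]), 'attitude': array([ 0.02064098, -0.02558423, -0.69961439,  0.71376404])}
{'time': 0.1, 'joints': array([-0.86682352,  0.50180271, -0.42682723,  1.55139052,  0.22082301,
        1.13831929, -0.21028655]), 'qvel': array([-0.00130196, -0.00081732, -0.00061011, -0.00249831, -0.00086095,
       -0.00139081, -0.00010988]), 'effort': array([-1.17396098e-02, -5.70808554e+01, -5.83899066e+00, -2.81746548e+01,
        1.04788886e-02,  5.35562751e-03, -2.20871163e-05]), 'eef_pos': array([0.27706302, 0.58726268, 0.23031559]), 'tool_rot': array([ 2.18558922e-01,  9.75823312e-01, -8.99561934e-04, -2.28861706e-04]), 'contact_force': array([ 0.05116646,  0.18226843, -0.75567825]), 'wrist_torque': array([ 0.01108979,  0.04534193, -0.06389499]), 'grip_force': 0.0, 'gripper_width': 0.08526739254754541}
```

View pics/scene0.png

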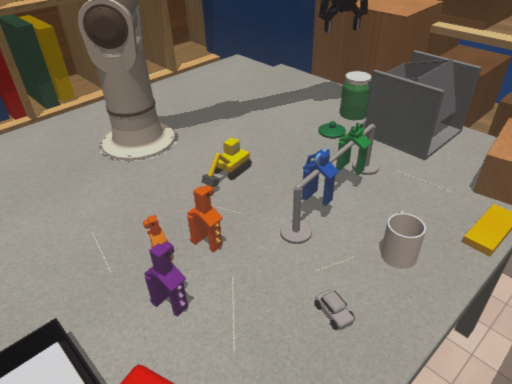

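View pics/top0.png

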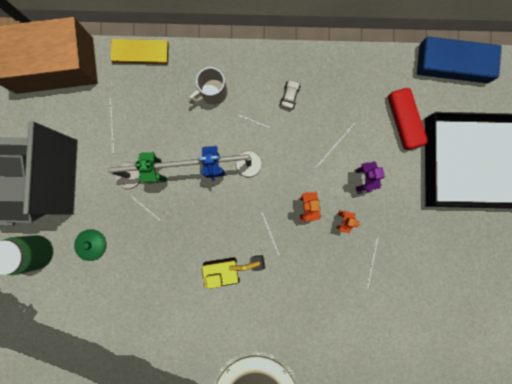

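The scene view shows two orange dinosaurs: a large one at scene (205,218) / top (311,206), and a small one at scene (155,232) / top (347,222). There is also a purple one at scene (166,280). The large orange one should be the target, as it is about the same size as the elephant and frog. I'll check that in a crop and measure it.

```bash
cat > h.py <<'E'
import numpy as np,cv2
from scipy.spatial.transform import Rotation as R
from station import env
C={n:env.get_calibration(n) for n in("scene","top")}
def ray(n,u,v):
    c=C[n];f=192/np.tan(np.radians(c['fovy']/2))
    return c['eye'],R.from_quat(c['attitude']).apply([(u-c['cx'])/f,-(v-c['cy'])/f,-1])
def onz(n,u,v,z):
    e,d=ray(n,u,v); return e+d*(z-e[2])/d[2]
def proj(n,p):
    c=C[n];f=192/np.tan(np.radians(c['fovy']/2))
    q=R.from_quat(c['attitude']).inv().apply(np.array(p)-c['eye'])
    return np.array([c['cx']+f*q[0]/-q[2],c['cy']-f*q[1]/-q[2]])
def tri(a,b):
    e1,d1=ray("scene",*a);e2,d2=ray("top",*b)
    s=np.linalg.lstsq(np.c_[d1,-d2],e2-e1,rcond=None)[0]
    p,q=e1+d1*s[0],e2+d2*s[1]; return (p+q)/2,np.linalg.norm(p-q)
E
python3 - <<'E'
from h import *
s=cv2.imread('pics/scene0.png');t=cv2.imread('pics/top0.png')
a=cv2.resize(s[175:265,130:235],None,fx=4,fy=4,interpolation=2)[:360,:400]
b=cv2.resize(t[180:240,290:365],None,fx=5,fy=5,interpolation=2)
c=cv2.resize(t[130:195,105:265],None,fx=4.8,fy=3.5,interpolation=2)[:228]
top=np.zeros((360,780,3),np.uint8);top[:,:400]=a;top[:300,405:780]=b
bot=np.zeros((228,780,3),np.uint8);bot[:,:768]=c
cv2.imwrite('pics/crop.png',np.vstack([top,bot]))
hsv=cv2.cvtColor(t,cv2.COLOR_BGR2HSV)
for nm,lo,hi in(("or",(3,150,90),(16,255,255)),("blue",(108,140,60),(125,255,255)),("green",(50,120,40),(75,255,255))):
    n,l,st,ce=cv2.connectedComponentsWithStats(cv2.inRange(hsv,lo,hi))
    for i in range(1,n):
        if st[i,4]>60: print(nm,st[i],ce[i].round(1))
print(onz("top",311,206,.12),onz("top",347,222,.07))
for u,v in((116,171),(249,162)):print(onz("top",u,v,.131))
E
```

```text
or [301 192  19  30 441] [310.4 206.8]
or [339 211  20  22 257] [348.  221.6]
blue [ 423   37   78   41 2386] [461.4  57. ]
blue [202 147  21  29 406] [210.4 162. ]
green [136 153  26  29 479] [147.  167.7]
green [ 75 230  31  30 725] [ 89.7 244.6]
green [ 12 237  39  37 569] [ 32.2 249.6]
[ 0.49105546 -0.12114493  0.12      ] [ 0.4547995  -0.21757728  0.07      ]
[0.56262977 0.33260878 0.131     ]
[0.58999624 0.0256485  0.131     ]
```

View pics/crop.png

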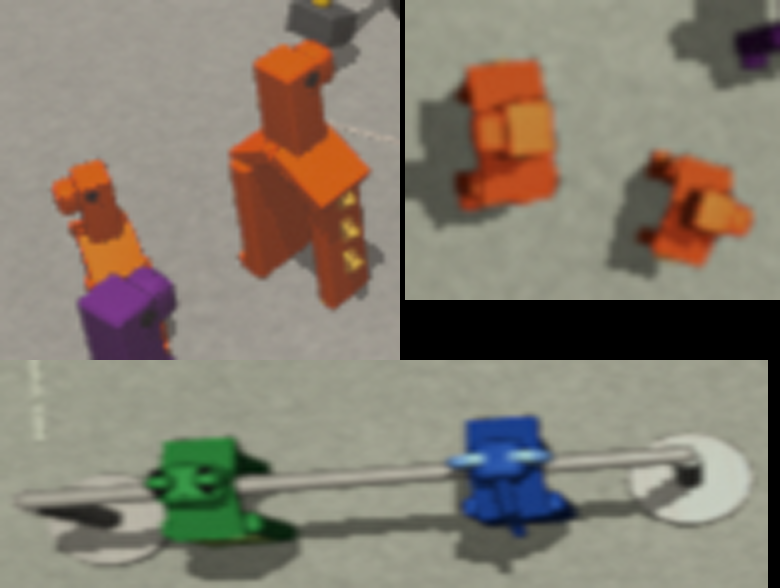

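The crop confirms it. The large orange dinosaur (top head centre ≈(315,206), snout toward image left, which is +y) matches the 145 mm size. The one at (347,222) is clearly the smaller look-alike. Its opening is almost in line with the rail, and the green frog and blue elephant hang at u≈147 and u≈210.

```bash
python3 - <<'E'
from h import *
r0=onz("top",109,170,.125);r1=onz("top",248.75,157.1,.125)
print("rail",r0,r1,np.linalg.norm(r0-r1)); d=(r0-r1)/np.linalg.norm(r0-r1)
yaw=np.degrees(np.arctan2(-d[0],d[1]));print("yaw",yaw)
t=cv2.imread('pics/top0.png');hsv=cv2.cvtColor(t,cv2.COLOR_BGR2HSV)
m=cv2.inRange(hsv,(3,150,90),(16,255,255));m2=m.copy();m[:, 335:]=0
x=t[192:223,300:322]; 
# bright head top
hm=((t[:,:,1].astype(int)>105)&(m>0)).astype(np.uint8)
n,l,st,ce=cv2.connectedComponentsWithStats(hm)
for i in range(1,n):print("head",st[i],ce[i])
c=max(cv2.findContours(m,0,1)[0],key=cv2.contourArea);print(cv2.minAreaRect(c))
p=onz("top",315.2,205.6,.145);print("necktop",p,proj("scene",p), "edges",onz("top",311,205.6,.145),onz("top",319.5,205.6,.145))
xd=np.array([d[1],-d[0],0])
for s in(-1,1):
  print("proj plate corners",[ (proj("top",[*(p+xd*31*.001*s+d*k*.022)[:2],.08])).round(1) for k in(-1,1)])
for nm,lo,hi in(("el",(108,140,60),(125,255,255)),("fr",(50,120,40),(75,255,255))):
  m=cv2.inRange(hsv,lo,hi);m[:,:125]=0;m[:,240:]=0
  c=max(cv2.findContours(m,0,1)[0],key=cv2.contourArea);x,y,w,h=cv2.boundingRect(c);print(nm,x,w,onz("top",x+w/2,y+h/2,.13))
E
```

```text
rail [0.56529369 0.35120946 0.125     ] [0.60237872 0.02661572 0.125     ] 0.32670536582420834
yaw 6.517816006786505
head [311 201   9  10  71] [314.78873239 205.02816901]
head [306 205   2   3   5] [306.6 205.8]
((310.0, 206.5), (29.0, 18.0), 90.0)
necktop [ 0.49146634 -0.12706865  0.145     ] [199.6930941  190.42701478] edges [ 0.49127571 -0.11752349  0.145     ] [ 0.49166154 -0.13684276  0.145     ]
proj plate corners [array([321.3, 218.1]), array([303.4, 219.8])]
proj plate corners [array([318.7, 192.8]), array([300.8, 194.5])]
el 202 21 [0.58953918 0.11046323 0.13      ]
fr 136 26 [0.5724683  0.25709199 0.13      ]
```

```bash
python3 -m pendant '[[85,-0.5,0,-0.7,0,0,0.023],[85,-0.5,0,-0.7,0,0,0.023],[85,-0.5,0,-0.6,0,0,0.023],[85,-0.5,0,0,0,0,0.023],[85,-0.5,0,0,0,0,0.023]]' 30; python3 -m pendant '[[85,-0.5,0,0,0,0,0.023],[85,-0.5,0,0,0,0,0.023],[85,0,0,0,0,0,0],[85,0,0,0,0,0,0]]'; python3 -c "
from station import env
o=env.observe();print(o['tool_rot'],o['joints'])"
```

```text
time: 0.6
eef_pos: [0.3327, 0.5386, 0.2916]
tool_rot: [0.552, 0.834, 0.0, 0.0]
contact_force: [0.6, 0.2, 0.6]
gripper_width: 0.0851
grip_force: 0.0
time: 1.0
eef_pos: [0.3416, 0.5109, 0.2912]
tool_rot: [0.663, 0.749, -0.0, -0.0]
contact_force: [-0.9, 0.2, -0.1]
gripper_width: 0.085
grip_force: 0.0
[ 6.62666902e-01  7.48914254e-01 -5.77345833e-05 -1.18038461e-04] [-0.85502739  0.36374465 -0.22259098  1.58111493  0.08389199  1.20619904
 -0.97141866]
```

```bash
python3 -m pendant '[[85,-1,0.11,0,0,0,0],[85,-1,0.11,0,0,0,0],[85,-1,0.11,0,0,0,0],[85,-1,0.11,0,0,0,0],[85,-1,0.11,0,0,0,0]]'; python3 -m pendant '[[85,-1,0.11,0,0,0,0],[85,-1,0.11,0,0,0,0],[85,-1,0.11,0,0,0,0],[85,-1,0.11,0,0,0,0],[85,-1,0.11,0,0,0,0]]';python3 -m pendant '[[85,-1,0.11,0,0,0,0],[85,-1,0.11,0,0,0,0],[85,-1,0.11,0,0,0,0],[85,-1,0.11,0,0,0,0],[85,-1,0.11,0,0,0,0]]';python3 -m pendant '[[85,-1,0.11,0,0,0,0],[85,-1,0.11,0,0,0,0],[85,-1,0.11,0,0,0,0],[85,0,0,0,0,0,0],[85,0,0,0,0,0,0]]'
```

```text
time: 1.5
eef_pos: [0.3756, 0.3638, 0.2912]
tool_rot: [0.662, 0.75, 0.0, -0.0]
contact_force: [1.0, 0.9, -0.4]
gripper_width: 0.0851
grip_force: 0.0
time: 2.0
eef_pos: [0.4101, 0.2168, 0.2913]
tool_rot: [0.662, 0.75, 0.0, -0.0]
contact_force: [0.1, 0.0, -0.3]
gripper_width: 0.0851
grip_force: 0.0
time: 2.5
eef_pos: [0.4447, 0.0697, 0.2914]
tool_rot: [0.662, 0.75, 0.0, 0.0]
contact_force: [0.1, -0.3, 0.1]
gripper_width: 0.0851
grip_force: 0.0
time: 3.0
eef_pos: [0.4651, -0.018, 0.2912]
tool_rot: [0.663, 0.748, 0.0, -0.0]
contact_force: [0.5, -0.3, -0.4]
gripper_width: 0.0848
grip_force: 0.0
```

```bash
python3 -m pendant '[[85,-0.93,0.11,0,0,0,0],[85,-0.93,0.11,0,0,0,0],[85,-0.93,0.11,0,0,0,0],[85,-0.93,0.11,0,0,0,0],[85,0,0,0.9,0,0,0]]'; python3 -m pendant '[[85,0,0,0.9,0,0,0],[85,0,0,0.9,0,0,0],[85,0,0,0,0,0,0],[85,0,0,0,0,0,0]]'
python3 - <<'E'
from h import *
s=env.snapshot("scene")[:,:,::-1].copy();t=env.snapshot("top")[:,:,::-1].copy()
p=env.observe()['eef_pos'];print(p,proj("scene",p),proj("top",p))
a=cv2.resize(s[110:260,130:260],None,fx=3.5,fy=3.5,interpolation=2)
b=cv2.resize(t[160:260,260:350],None,fx=3.5,fy=3.5,interpolation=2)
o=np.zeros((525,775,3),np.uint8);o[:,:455]=a;o[:350,460:775]=b
cv2.imwrite('pics/above.png',o)
E
```

```text
time: 3.5
eef_pos: [0.4945, -0.1307, 0.2672]
tool_rot: [0.664, 0.748, 0.002, 0.004]
contact_force: [0.4, 1.1, -1.0]
gripper_width: 0.0848
grip_force: 0.0
time: 3.9
eef_pos: [0.4912, -0.1263, 0.2104]
tool_rot: [0.663, 0.749, -0.0, -0.001]
contact_force: [-0.1, -0.7, 0.3]
gripper_width: 0.0849
grip_force: 0.0
[ 0.49230402 -0.12721352  0.21177661] [195.9363966  161.67959981] [320.23765006 204.38254615]
```

View pics/above.png

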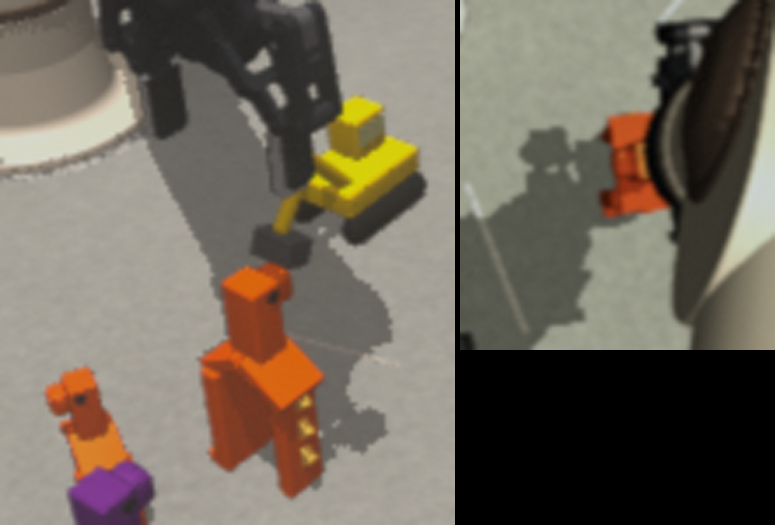

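The scene view shows the neck top centred at about scene (202,191). The open fingers straddle it above. I'll triangulate the residual.

```bash
python3 - <<'E'
from h import *
print(tri((202.2,191.4),(315.0,205.3)))
n=onz("scene",202.2,191.4,.145);print(n)
o=env.observe();p,_=tri((202.2,191.4),(315.0,205.3))
print(R.from_quat(o['tool_rot']).inv().apply(p-o['eef_pos'])*1000)
# dino yaw from scene: head top front edge
a=onz("scene",130+257/3.5,110+302/3.5,.145);b=onz("scene",130+285/3.5,110+282/3.5,.145);print(a,b,np.degrees(np.arctan2(b[1]-a[1],b[0]-a[0])))
a=onz("scene",130+222/3.5,110+283/3.5,.145);b=onz("scene",130+257/3.5,110+302/3.5,.145);print(np.degrees(np.arctan2(b[1]-a[1],b[0]-a[0])))
a=onz("scene",130+280/3.5,110+405/3.5,.08);b=onz("scene",130+322/3.5,110+377/3.5,.08);print(a,b,np.degrees(np.arctan2(b[1]-a[1],b[0]-a[0])))
E
```

```text
(array([ 0.4934208 , -0.12534332,  0.14273597]), np.float64(0.004020445393880994))
[ 0.49740017 -0.12556295  0.145     ]
[ 1.74943736  1.1709994  69.04290591]
[ 0.51120248 -0.13329382  0.145     ] [ 0.50806892 -0.1114219   0.145     ] 98.15322166404674
6.516863630578722
[ 0.52447557 -0.1357626   0.08      ] [ 0.52293642 -0.10375686  0.08      ] 92.75322019234052
```

```bash
python3 -m pendant '[[85,0.05,0.05,0.8,0,0,0],[85,0,0,0.8,0,0,0],[85,0,0,0.8,0,0,0],[85,0,0,0.7,0,0,0],[85,0,0,0.4,0,0,0]]'; python3 -m pendant '[[60,0,0,0,0,0,0],[40,0,0,0,0,0,0],[15,0,0,0,0,0,0],[15,0,0,0,0,0,0],[15,0,0,0,0,0,0]]' 40;python3 -m pendant '[[15,0,0,0,0,0,0],[15,0,0,0,0,0,0],[15,0,0,0,0,0,0],[15,0,0,0,0,0,0]]' 40
```

```text
time: 4.5
eef_pos: [0.4928, -0.1258, 0.1052]
tool_rot: [0.664, 0.748, 0.0, 0.0]
contact_force: [1.1, -0.2, -0.0]
gripper_width: 0.0852
grip_force: 0.0
time: 5.0
eef_pos: [0.4931, -0.1263, 0.1064]
tool_rot: [0.664, 0.748, 0.001, 0.001]
contact_force: [-0.8, 0.1, 5.4]
gripper_width: 0.0255
grip_force: 41.8
time: 5.4
eef_pos: [0.4931, -0.1263, 0.1064]
tool_rot: [0.664, 0.748, 0.001, 0.001]
contact_force: [-1.8, 0.7, 6.3]
gripper_width: 0.0256
grip_force: 41.8
```

Gripped at 25.6 mm. I'll lift it and measure the rail in an enlarged crop of the first scene picture.

```bash
python3 -m pendant '[[15,0,0,-0.5,0,0,0],[15,0,0,-1,0,0,0],[15,0,0,-1,0,0,0],[15,0,0,-1,0,0,0],[15,0,0,-1,0,0,0]]'; python3 -m pendant '[[15,0,0,-1,0,0,0],[15,0,0,-1,0,0,0],[15,0,0,-0.5,0,0,0],[15,0,0,0,0,0,0]]'
python3 - <<'E'
from h import *
s=cv2.imread('pics/scene0.png');t=env.snapshot("scene")[:,:,::-1]
a=cv2.resize(s[110:245,280:390],None,fx=4,fy=4,interpolation=2)
b=cv2.resize(t[80:240,140:260],None,fx=2.8,fy=2.8,interpolation=2)
o=np.zeros((540,790,3),np.uint8);o[:,:440]=a;o[:448,445:781]=b
cv2.imwrite('pics/rail.png',o)
E
```

```text
time: 5.9
eef_pos: [0.4918, -0.1261, 0.2415]
tool_rot: [0.664, 0.748, -0.0, -0.0]
contact_force: [1.1, -0.3, -0.7]
gripper_width: 0.0256
grip_force: 41.0
time: 6.3
eef_pos: [0.4936, -0.1265, 0.3178]
tool_rot: [0.664, 0.748, 0.002, 0.002]
contact_force: [-0.5, -0.4, -1.4]
gripper_width: 0.0256
grip_force: 41.2
```

View pics/rail.png

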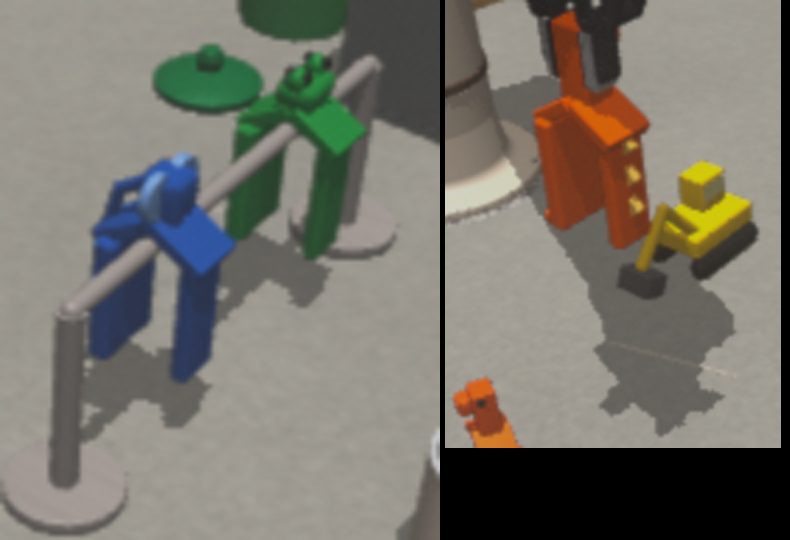

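The dinosaur hangs straight in the grip. The rail runs from scene (297.5,186.5) to (373.5,127), with the gap around (330,160).

```bash
python3 - <<'E'
from h import *
f=lambda x,y:(280+x/4,110+y/4)
a=onz("scene",*f(70,306),.125);b=onz("scene",*f(374,68),.125);m=onz("scene",*f(248,168),.125)
print("rail scene",a,b,np.linalg.norm(a-b),m)
r0=onz("top",109,170,.125);r1=onz("top",248.75,157.1,.125)
print("rail top",r1,r0); print("bases",onz("scene",*f(65,485),.008),onz("scene",*f(345,225),.008),onz("top",249,164,.008))
print("eaves el",onz("scene",*f(200,272),.122),onz("scene",*f(235,242),.122))
print("eaves fr",onz("scene",*f(330,155),.122),onz("scene",*f(365,128),.122))
A=(r1+a)/2;B=(r0+b)/2;d=(B-A)/np.linalg.norm(B-A)
E=np.array([.589,.1105,.125]);F=np.array([.5725,.257,.125])
g=A+d*((E+F)/2-A).dot(d);print("gap",g,"yaw",np.degrees(np.arctan2(-d[0],d[1])))
o=env.observe();T=R.from_quat(o['tool_rot']);print(T.inv().apply(g-o['eef_pos'])*1000,o['eef_pos'],T.as_matrix()[:,1])
E
```

```text
rail scene [0.60020706 0.03452765 0.125     ] [0.57033986 0.34887986 0.125     ] 0.31576788418199303 [0.58508611 0.20169322 0.125     ]
rail top [0.60237872 0.02661572 0.125     ] [0.56529369 0.35120946 0.125     ]
bases [0.60553155 0.03064575 0.008     ] [0.56896699 0.34743928 0.008     ] [0.60206259 0.02827612 0.008     ]
eaves el [0.62612653 0.10683482 0.122     ] [0.62231719 0.14144677 0.122     ]
eaves fr [0.60748052 0.24954606 0.122     ] [0.60471381 0.28876797 0.122     ]
gap [0.58519324 0.18421559 0.125     ] yaw 5.981933266432059
[297.3439328  128.20815974 191.16408905] [ 0.49263166 -0.12618915  0.31598615] [0.99298886 0.1181902  0.00204862]
```

```bash
python3 -m pendant '[[15,0.5,0.2,0,0,0,0],[15,0.9,0.4,0,0,0,0],[15,0.9,0.4,0,0,0,0],[15,0.9,0.4,0,0,0,0],[15,0.9,0.4,0,0,0,0]]'; python3 -m pendant '[[15,0.9,0.4,0,0,0,0],[15,0.9,0.4,0,0,0,0],[15,0.9,0.4,0,0,0,0],[15,0.9,0.4,0,0,0,0],[15,0.9,0.4,0,0,0,0]]'; python3 -m pendant '[[15,0.9,0.3,0,0,0,0],[15,0.6,0.2,0,0,0,0],[15,0,0,0,0,0,0],[15,0,0,0,0,0,0],[15,0,0,0,0,0,0]]'
python3 - <<'E'
from h import *
s=env.snapshot("scene")[:,:,::-1].copy();t=env.snapshot("top")[:,:,::-1].copy()
o=env.observe();p=o['eef_pos'];print(p,o['joints'].round(2))
zt=p[2]-.106  # dino origin height est.
print("zorig",zt)
T=R.from_quat(o['tool_rot'])
for x in(-17,17): print("exp inner plate bottoms",[proj("scene",p+T.apply([k/1000,x/1000,.106])).round(1) for k in(-15,15)])
a=cv2.resize(s[50:220,280:390],None,fx=3.5,fy=3.5,interpolation=2)
b=cv2.resize(t[120:220,120:240],None,fx=3.2,fy=3.2,interpolation=2)
c=np.zeros((595,775,3),np.uint8);c[:,:385]=a;c[:320,390:774]=b
cv2.imwrite('pics/over.png',c);cv2.imwrite('pics/over_full.png',s)
E
```

```text
time: 6.85
eef_pos: [0.5305, 0.0034, 0.3133]
tool_rot: [0.664, 0.748, -0.001, -0.001]
contact_force: [0.4, -0.4, -0.6]
gripper_width: 0.0258
grip_force: 41.0
time: 7.35
eef_pos: [0.5742, 0.1444, 0.3129]
tool_rot: [0.664, 0.748, -0.002, -0.001]
contact_force: [-0.4, -0.4, -0.5]
gripper_width: 0.0254
grip_force: 41.0
time: 7.85
eef_pos: [0.5845, 0.188, 0.3148]
tool_rot: [0.665, 0.747, -0.001, 0.0]
contact_force: [-0.1, -1.0, -1.4]
gripper_width: 0.0256
grip_force: 41.0
[0.58468577 0.18819832 0.31531079] [-0.43  0.34  0.1   1.56 -0.03  1.25 -0.21]
zorig 0.20931079023830074
exp inner plate bottoms [array([331.3, 120.9]), array([338.6, 115.7])]
exp inner plate bottoms [array([345.4, 125.6]), array([352.6, 120.2])]
```

View pics/over.png

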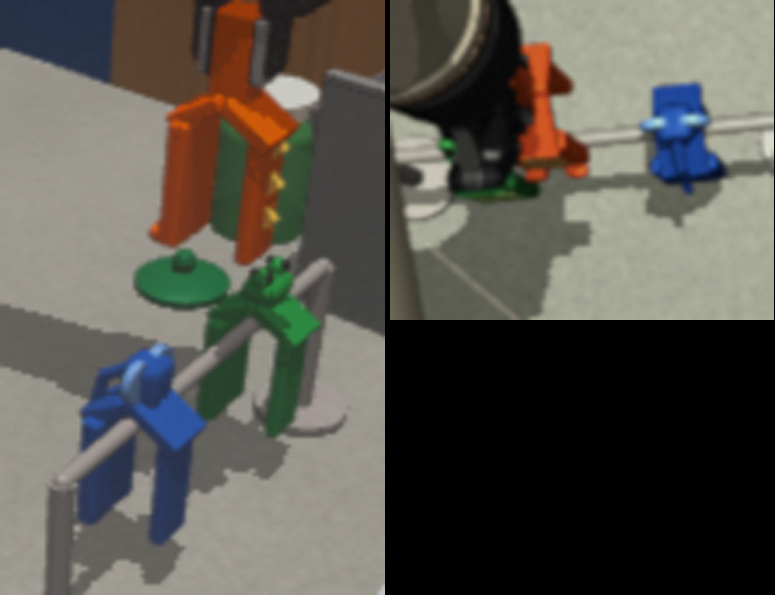

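The scene view shows the held dinosaur above the gap, with its leg bottoms at (329,121) and (348,123), matching the predicted pixels. Its clearance to both the frog and the elephant looks good. I'll lower it.

```bash
python3 -m pendant '[[15,0.06,0,0.6,0,0,0],[15,0,0,0.6,0,0,0],[15,0,0,0.6,0,0,0],[15,0,0,0.4,0,0,0],[15,0,0,0.2,0,0,0]]'; python3 -m pendant '[[15,0,0,0.3,0,0,0],[15,0,0,0.4,0,0,0],[15,0,0,0.4,0,0,0],[15,0,0,0,0,0,0]]'
python3 - <<'E'
from h import *
s=env.snapshot("scene")[:,:,::-1].copy();t=env.snapshot("top")[:,:,::-1].copy()
o=env.observe();print(o['eef_pos'],o['contact_force'])
a=cv2.resize(s[60:220,280:390],None,fx=3.5,fy=3.5,interpolation=2)
b=cv2.resize(t[120:220,120:240],None,fx=3.2,fy=3.2,interpolation=2)
c=np.zeros((560,775,3),np.uint8);c[:,:385]=a;c[:320,390:774]=b
cv2.imwrite('pics/mid.png',c)
E
```

```text
time: 8.45
eef_pos: [0.5839, 0.1908, 0.2422]
tool_rot: [0.664, 0.747, -0.001, -0.0]
contact_force: [0.4, 0.3, -0.6]
gripper_width: 0.0252
grip_force: 41.1
time: 8.85
eef_pos: [0.583, 0.1914, 0.208]
tool_rot: [0.664, 0.748, -0.002, -0.001]
contact_force: [-0.6, -0.1, -1.3]
gripper_width: 0.0257
grip_force: 41.0
[0.58416595 0.19176927 0.20991549] [-0.56465605  0.12380019 -1.40047269]
```

View pics/mid.png

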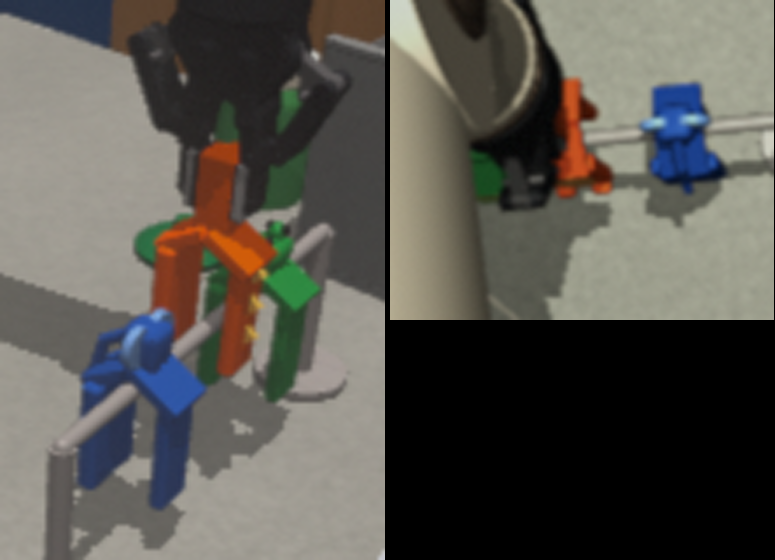

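The legs straddle the rail and neither neighbour is touched. I'll lower it the rest of the way.

```bash
python3 -m pendant '[[15,0,0,0.5,0,0,0],[15,0,0,0.5,0,0,0],[15,0,0,0.5,0,0,0],[15,0,0,0.3,0,0,0],[15,0,0,0,0,0,0]]'; python3 -m pendant '[[15,0,0,0.1,0,0,0],[15,0,0,0.05,0,0,0],[15,0,0,0,0,0,0],[15,0,0,0,0,0,0]]'
```

```text
time: 9.45
eef_pos: [0.5828, 0.1913, 0.1538]
tool_rot: [0.664, 0.748, -0.002, -0.001]
contact_force: [-0.9, -0.1, -0.4]
gripper_width: 0.0256
grip_force: 41.1
time: 9.85
eef_pos: [0.5847, 0.1919, 0.1523]
tool_rot: [0.664, 0.748, 0.0, 0.0]
contact_force: [0.1, 0.6, -0.8]
gripper_width: 0.0254
grip_force: 41.1
```

```bash
python3 -m pendant '[[15,0,0,0.07,0,0,0],[15,0,0,0.05,0,0,0],[15,0,0,0,0,0,0],[15,0,0,0,0,0,0]]'; python3 -m pendant '[[15,0,0,0.05,0,0,0],[15,0,0,0,0,0,0],[15,0,0,0,0,0,0]]'
```

```text
time: 10.25
eef_pos: [0.5845, 0.1918, 0.1486]
tool_rot: [0.664, 0.748, 0.0, 0.0]
contact_force: [0.0, -0.1, 3.0]
gripper_width: 0.0255
grip_force: 41.4
time: 10.55
eef_pos: [0.5846, 0.1919, 0.1485]
tool_rot: [0.664, 0.748, 0.0, 0.0]
contact_force: [-5.1, -1.1, 12.3]
gripper_width: 0.0258
grip_force: 42.7
```

It is seated: the height matches and the upward force is 12 N. I'll ease up slightly, release and retreat.

```bash
python3 -m pendant '[[15,0,0,-0.04,0,0,0],[15,0,0,0,0,0,0],[30,0,0,0,0,0,0],[36,0,0,0,0,0,0],[45,0,0,0,0,0,0]]' 20; python3 -m pendant '[[60,0,0,0,0,0,0],[70,0,0,0,0,0,0],[70,0,0,-0.3,0,0,0],[70,0,0,-0.6,0,0,0],[70,0,0,-0.8,0,0,0]]'; python3 -m pendant '[[70,0,0,-0.8,0,0,0],[70,0,0,-0.8,0,0,0],[70,0,0,-0.8,0,0,0],[70,0,0,0,0,0,0],[70,0,0,0,0,0,0]]'
python3 - <<'E'
from h import *
s=env.snapshot("scene")[:,:,::-1].copy();t=env.snapshot("top")[:,:,::-1].copy()
a=cv2.resize(s[60:220,280:390],None,fx=3.5,fy=3.5,interpolation=2)
b=cv2.resize(t[120:220,120:240],None,fx=3.2,fy=3.2,interpolation=2)
c=np.zeros((560,775,3),np.uint8);c[:,:385]=a;c[:320,390:774]=b
cv2.imwrite('pics/end.png',c)
E
```

```text
time: 11.05
eef_pos: [0.5843, 0.1918, 0.1475]
tool_rot: [0.664, 0.748, -0.0, -0.0]
contact_force: [0.5, -0.0, -0.2]
gripper_width: 0.0448
grip_force: 0.0
time: 11.55
eef_pos: [0.5836, 0.1915, 0.1989]
tool_rot: [0.664, 0.748, -0.001, -0.001]
contact_force: [-0.1, 0.5, 0.1]
gripper_width: 0.07
grip_force: 0.0
time: 12.05
eef_pos: [0.5847, 0.1919, 0.2718]
tool_rot: [0.664, 0.748, 0.001, 0.0]
contact_force: [-0.8, -0.2, -0.2]
gripper_width: 0.0698
grip_force: 0.0
```

View pics/end.png

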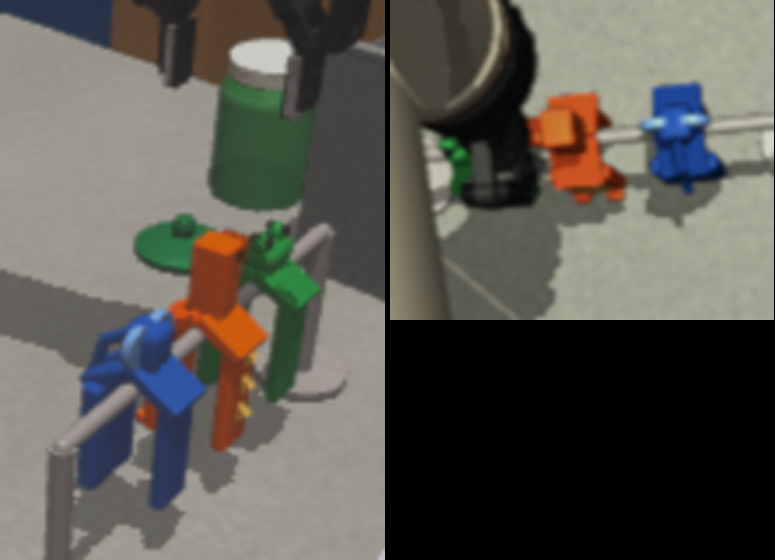

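The picture shows the dinosaur at scene-crop (225,330), hanging upright between the elephant and the frog. Neither of them has moved, and the gripper is clear.

```bash
python3 -m pendant '[[70,0,0,0,0,0,0],[70,0,0,0,0,0,0],[70,0,0,0,0,0,0]]' >/dev/null; python3 -c "
from station import env
print(env.hand_in())"
```

```text
the job is handed in; nothing more can be done
None
```

The orange dinosaur hangs upright by itself on the rail between the elephant and the frog. It was released only once seated, both neighbours look unmoved in the last picture, and the job was handed in at about 12.5 s; no verdict came back.

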